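Latch the ticket card and hold a spring clip open round its edge

TASK

On the prep table, first swing the raised hold-down bar of the card stand down over the card until it rests fully home in its catch. Then pick up the spring clip by squeezing its two grips so that its jaws gape wide, and bring it to the card's free upright edge (the one facing the robot) so that one jaw is on each side of the card, with the edge well inside the jaws. Finish while still holding the clip there in the air, wide open and not touching the card or the stand, and leave the bottle, jar and bowl where they stand.

Things in the scene. Friction and masses are not known exactly. Their poses are not given: they have to be found in the camera images.
- stand: Aluminium card stand screwed to the table, base 110 x 70 x 22 mm high, ribs to 34 mm. Origin: centre of the underside below the card's middle; z up. A hold-down bar crosses above the card between two 24 mm wide posts at x = 45 mm: hinge on the post at y = +48, forked catch (tips at z = 135 mm) on the post at y = -48 mm.
- card_edge (a point): Middle of the free upright edge of the white rigid card (120 mm long along stand x, 4 mm thick along y, z = 22 to 120 mm); the edge faces roughly towards the robot, overhanging the base by 10 mm. At stand x = -60, y = 0, z = 75 mm. Axes as the stand: +x runs from the edge into the card.
- bar_hinge (a point): Hinge of the hold-down bar, at stand x = 45, y = 48, z = 127 mm; the hinge axis is the stand's x axis. Axes as the stand.
- bar_tab (a point): Centre of the top face of the grey tab (24 mm along the hinge axis x 26 mm x 6 mm thick) on the bar's free end, 115 mm from the hinge along the bar and 3 mm above the bar's centre line. The tab lies outside the catch post, so it can be pressed down from above.
- hold_bar (a joint): Angle of the hold-down bar (8 mm square steel) in rad: 0 = level, home in its catch (hard stop); grows as the free end rises (at 1.57 it would point up). It starts raised at 0.5 to 0.95. A stiff hinge (about 0.05 N m friction) keeps it where it is left.
- clip: Steel spring clip, 92 mm long, 36 mm high as it lies on its side (pivot axis upright), about 0.1 kg. Origin: on the pivot axis at the underside; z up. Shut, it is symmetric about its x axis: dark jaw tips at x = 47, splayed grips end at x = -45 mm. The frame is fixed to the half with the +y grip and jaw: opened by a, the clip's centre line lies at -a/2 from x (clockwise from above).
- clip_grip (a point): Clip shut: the point between the two flat grey grips, half-way up (clip x = -38, y = 0, z = 18 mm), to be taken from above, fingers closing along clip y. The grips measure 53 mm over their outsides here, 56 mm at their ends. Squeezing them (4 to 8 N) opens the jaws; fully squeezed they are parallel, 28 mm over their outsides, and stop there.
- clip_pivot (a point): The clip's pivot, half-way up (z = 18 mm from its underside). The pivot barrel has radius 6.5 mm. Axes as clip.
- tip_left (a point): Inner face of the end of the jaw on the clip's +y side (fixed to the clip body), half-way up. 47 mm from the pivot.
- tip_right (a point): Inner face of the end of the other jaw (-y side, on the moving half), half-way up. The two tips touch when shut and stand about 27 mm apart when fully open; the jaw plates are 5 mm thick and bow out by 5 mm.
- clip_arm (a joint): Opening angle of the clip in rad: 0 = jaws shut, 0.6 = fully open (stop). Sprung shut.
- oil_bottle: Bystander: dark green bottle, 64 mm diameter, 200 mm tall, origin at the centre of its underside.
- jar: Bystander: glass jar with a steel lid, 66 mm diameter, 85 mm tall, origin at the centre of its underside.
- bowl: Bystander: white bowl, 120 mm diameter, 50 mm tall, origin at the centre of its underside.
Things that resemble listed ones, but are neither listed nor needed, are in the scene too. Several things have the shape of the stand; the one meant has the colours described above.

How it is judged:
By the outcome, as a careful person would: the job done as asked, in the order asked, and still so for the second after the job is handed in, while the arm keeps its last pose, push and grip.
It also fails if it takes over 53 s, if anything falls off the work surface, if the arm or the gripper's body presses on something with over 40 N, if the wrist force passes 120 N, or if a joint passes its speed limit or range.

ROBOT

A 7-joint arm with a two-finger parallel gripper is mounted at the origin on the work surface. World frame = base frame: x ahead of the robot, y to its left, z up, the work surface at z = 0. Lengths are in m, angles in degrees, forces in N, time in s.
With the tool pointing down it reaches from about 0.425 to 0.875 m from the base axis. Payload 4.7 kg.
Tool frame: the origin (TCP) lies at the very end of the fingers, on their centre line; the grasp point (between the pads) lies 19 mm behind it; z points along the fingers, y is the direction in which the jaws open and shut (so a half turn about z gives the same grasp; the last joint's range is limited). The gripper opens to 87 mm and grips with 3 to 60 N. Pads are 19 mm wide; open, the fingers measure 117 mm over their backs; the gripper's body (75 mm by 190 mm) begins 51 mm behind the grasp point.
Start: joints at [-66.744, 18.392, -4.016, 83.108, 1.295, 78.541, -3.26], TCP at [0.248, 0.601, 0.223] pointing down, gripper open.
Joint ranges: [-163.93, 163.93], [-17.29, 119.83], [-79.2, 71.16], [3.27, 140.29], [-89.18, 269.18], [5.43, 117.66], [-154.24, 154.24]. Speed limits (degrees/s): [147.25, 147.25, 180, 180, 180, 180, 180].

INTERFACE

Orientations are given as [roll, pitch, yaw] about the fixed x, y, z axes, in that order (R = Rz(yaw) Ry(pitch) Rx(roll)).
In Python, from cell import * gives the robot as it stands.
- The arm moves only by the tool drive_tool, never from a script. Its argument "moves" is text: rows parted by semicolons, each of 5 numbers parted by spaces: the shift along the tool's x, y, z in m, then the turn about the tool's z in degrees, then the gripper's target within -1 to 1 (fully open at 1, half-way at 0, shut at -1). In form: x y z yaw fingers; .... A call has exactly 8 rows; each row is the pose to reach, as a shift and turn from the pose commanded when the call began, along the tool's axes at that moment; what a row does not reach only later rows make up. A row lasts 1/10 s, in which the tool goes at most 50 mm and 8.59 degrees, less where a joint would pass 70% of its speed; a pose out of reach is approached as far as the arm can. A call with a gripper value outside its range is refused whole. The fingers move at their own pace and stop on an object; "grip_force" is the grip in N (left out, the last holds). Time passes only in rows, so rows that repeat a pose let the fingers close, or fill a call up. It gives the time, the measured TCP pose, the force and the opening at its end, in the units of the state.
- get_obs(): the state, without advancing time (a new reading comes with each control period).
- read_camera(name): name is "side" or "top" or "wrist"; returns (picture, depth): 400x640x3 uint8, red, green, blue; 400x640 float32, m along the optical axis (not along the pixel's ray), 0 where there is no reading.
- calibration(name): a dict with "intrinsics" (3x3 intrinsics, pixels), "cam_to_world" (4x4, takes a point from camera to world coordinates); the wrist camera has in their place "T_tool_cam" (4x4, takes a point from camera to tool coordinates, whose origin is the TCP and whose axes are the flange's). Camera axes: x right, y up, looking along -z (the intrinsics and any distortion apply to the point x, -y, -z); pixel columns grow to the right and rows downward; lengths in m; the calibration is good to about 2 mm. A picture is of the moment at which its call begins: read the wrist's pose just before it. calibration takes no time and is no camera call.
- sign_off(): hands the job in, once; it reports no verdict.
Trained networks look in the newest picture that a camera, given by its name, has taken for a name from the list of things; names that differ only in an ending like _2 or _b are one class to them, and where a whole thing is asked for, a point or a joint stands for the part that bears it (a point fixed in the world has none). Each returns a list of dicts, best first, with "conf" (0 to 1); they miss things now and then, are a little off and sometimes report something else, mostly with a low value. They report only what shows in the picture. A call takes as long as a camera call. They do not tell look-alikes from the thing itself.
- search_frame(camera, name): "uv" ([column, row] in pixels, amid what is visible of it).
- pinpoint(camera, name): "uv" ([column, row] in pixels: a listed point, or the origin of a listed thing).
The state is a dict: "time_s": time; "qpos": joint angles; "joint_velocities": joint speeds; "effort": joint torques, N m; "tool_pos": TCP position; "tool_rot": TCP orientation; "force": force on the tool from outside, world axes, zero at the start; "wrist_torque": the same for the moment, N m; "grip_width": finger opening in m.
Only numpy, scipy, OpenCV 4.12 (cv2) and the standard library are available. Lean on these libraries where they do the work, as an engineer would, in place of code of your own. Each camera call takes 0.05 s, during which the arm holds its last target. There are 200 camera calls.

## Working session

There is one attempt and no reset: what is moved stays moved. The work goes in short steps, Python scripts to look and compute and a tool call to move; the robot and the scene stay as the last step left them, time stands still between calls to the robot, and variables do not carry over. Pictures are saved under pics/ and viewed, about 8 in all and at most 12, crops included, and the job is handed in when it is done.

Besides the shell and the picture viewer there is one more tool, called by a JSON object that holds its "method" and its "body". drive_tool: Moves the arm, as the interface text tells. Its arguments: {"type":"object","properties":{"moves":{"type":"string"},"grip_force":{"type":"number"}},"required":["moves"]}

```bash
ls; mkdir -p pics
cat > h.py <<'E'
from cell import *
import numpy as np, cv2
from scipy.spatial.transform import Rotation as R
def rd(n):
    o=get_obs(); p,d=read_camera(n); c=calibration(n)
    K=np.array(c["intrinsics"])
    if "cam_to_world" in c: T=np.array(c["cam_to_world"])
    else:
        B=np.eye(4); B[:3,:3]=R.from_euler('xyz',o["tool_rot"],degrees=True).as_matrix(); B[:3,3]=o["tool_pos"]
        T=B@np.array(c["T_tool_cam"])
    return p,d,K,T
def cloud(d,K,T):
    v,u=np.mgrid[:d.shape[0],:d.shape[1]]
    x=(u-K[0,2])/K[0,0]*d; y=(v-K[1,2])/K[1,1]*d
    P=np.stack([x,-y,-d,np.ones_like(d)],-1)@T.T
    return P[...,:3]
def save(n,p): cv2.imwrite(f"pics/{n}.png",p[...,::-1])
E
python3 - <<'E'
from h import *
print(get_obs())
for n in ("top","side"):
    p,d,K,T=rd(n); P=cloud(d,K,T); np.savez(n,p=p,d=d,P=P,K=K,T=T); save(n+"0",p)
    c=calibration(n); print(n,K.tolist(),T.round(3).tolist(),[k for k in c])
    for t in ("stand","clip","card_edge","bar_tab","bar_hinge","clip_grip","clip_pivot","tip_left","tip_right"):
        for r in pinpoint(n,t)[:4]:
            u,v=[int(round(q)) for q in r["uv"]]
            print(t,round(r["conf"],2),u,v,P[min(v,399),min(u,639)].round(3) if 0<=u<640 and 0<=v<400 else '')
E
```

```text
pics
{'time_s': 0.0, 'qpos': array([-66.74274671,  18.4396717 ,  -4.01602842,  83.17644739,
         1.29568359,  78.5389372 ,  -3.25932913]), 'joint_velocities': array([ 0.04156509,  0.01141875, -0.10455055,  0.00665568, -0.09762755,
        0.03016883, -0.03892917]), 'effort': array([ 3.54800859e-04, -4.91295433e+01, -4.03698161e-01, -3.12528348e+01,
       -6.39633369e-02,  4.39421798e-02,  1.74645506e-04]), 'tool_pos': array([0.2480474 , 0.60020872, 0.22144109]), 'tool_rot': array([-1.79890227e+02,  6.24046370e-03,  1.57553815e+02]), 'force': array([0.20836075, 0.24036973, 0.02376226]), 'wrist_torque': array([-0.02213889,  0.04328205,  0.00923235]), 'grip_width': 0.08689256935180206}
top [[466.6126123756905, 0.0, 317.77973385321206], [0.0, 466.6126123756905, 201.73835629023435], [0.0, 0.0, 1.0]] [[0.088, 0.974, -0.21, 0.378], [-0.996, 0.085, -0.022, -0.015], [-0.003, 0.211, 0.978, 1.324], [0.0, 0.0, 0.0, 1.0]] ['intrinsics', 'cam_to_world']
stand 0.97 253 235 [0.544 0.185 0.036]
stand 0.85 266 161 [0.759 0.172 0.042]
clip 0.72 372 230 [ 0.593 -0.148  0.   ]
card_edge 0.67 260 174
[... 887 characters left out ...]
m_to_world']
stand 0.9 280 191 [0.538 0.167 0.025]
stand 0.77 341 180 [0.753 0.141 0.022]
clip 0.69 333 253 [ 0.582 -0.163  0.023]
clip 0.23 290 139 [0.583 0.151 0.221]
card_edge 0.93 264 176 [0.499 0.202 0.076]
card_edge 0.78 321 169 [0.728 0.26  0.003]
bar_tab 0.64 293 137 [0.592 0.148 0.227]
bar_tab 0.55 362 153 [0.816 0.115 0.13 ]
bar_hinge 0.95 349 137 [ 0.933  0.436 -0.   ]
bar_hinge 0.94 294 153 [0.614 0.22  0.125]
bar_hinge 0.42 341 238 [ 0.624 -0.127  0.032]
clip_grip 0.76 322 256 [ 0.558 -0.14   0.   ]
clip_grip 0.5 330 248 [ 0.581 -0.145  0.027]
clip_pivot 0.62 330 250 [ 0.582 -0.143  0.017]
tip_left 0.86 344 240 [ 0.628 -0.139  0.033]
tip_right 0.71 345 238 [ 0.633 -0.134  0.034]
```

Run:
```python
from h import *
a=np.load("top.npz")["p"][80:330,120:470]; b=np.load("side.npz")["p"][80:330,180:480]
a=cv2.resize(a,None,fx=1.14,fy=1.14,interpolation=2);b=cv2.resize(b,None,fx=1.3,fy=1.3,interpolation=2)
h=min(len(a),len(b))
save("a",cv2.resize(np.load("top.npz")["p"][80:330,120:470],(798,570),interpolation=2))
save("b",cv2.resize(np.load("side.npz")["p"][80:330,180:480],(684,570),interpolation=2))
```

```text
(no output)
```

View pics/a.png

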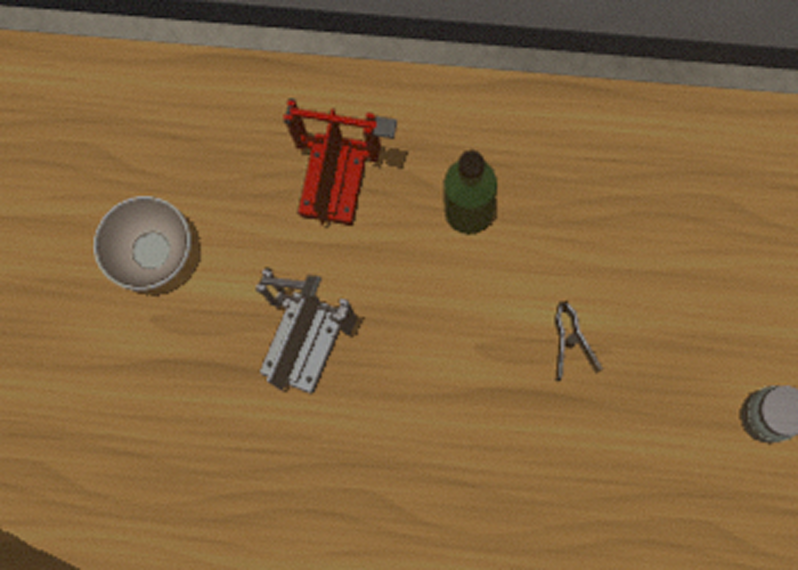

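View pics/b.png

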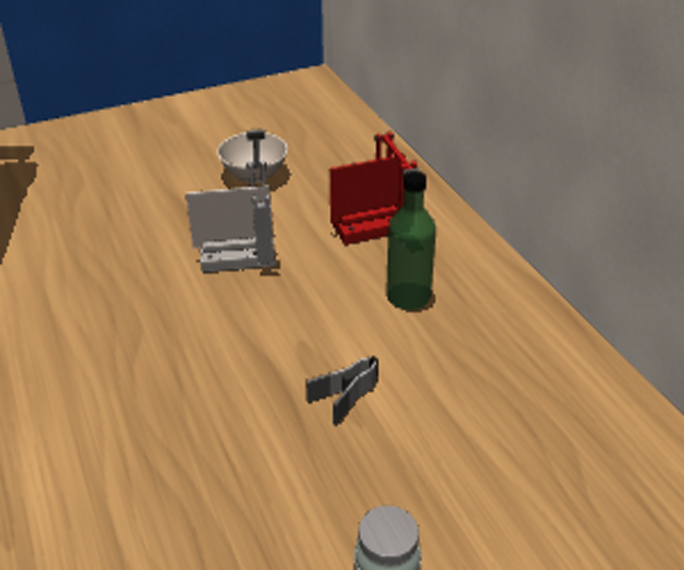

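Two look-alikes: the red stand (top ~(335,170)) is the decoy, and the silver one (~(300,330)) is meant. Its bar is raised; the clip is at ~(570,340) with its jaws pointing away from the robot. Next I'll fit the poses.

```bash
cat > fit.py <<'E'
from h import *
from scipy.optimize import least_squares
def box(P,c,h):
    q=np.abs(P-c)-h
    return np.linalg.norm(np.maximum(q,0),axis=1)+np.minimum(q.max(1),0)
def stand_sdf(Q,th):
    b=[box(Q,[0,0,.011],[.055,.035,.011]),box(Q,[0,0,.071],[.06,.002,.049])]
    for s in(1,-1): b.append(box(Q,[.045,s*.048,.066],[.012,.005,.066]))
    d=np.array([0,-np.cos(th),np.sin(th)]); n=np.array([0,np.sin(th),np.cos(th)])
    V=Q-[.045,.048,.127]; W=np.c_[V[:,0],V@d,V@n]
    b.append(box(W,[0,.055,0],[.004,.055,.004])); b.append(box(W,[0,.115,0],[.012,.013,.003]))
    return np.min(np.abs(b),0)
def fit_stand(P,x0):
    def f(x):
        r=R.from_euler('z',x[2]).as_matrix()
        return stand_sdf((P-[x[0],x[1],x[4]])@r,x[3])
    return least_squares(f,x0,loss='soft_l1',f_scale=.002)
def clip_seg(Q,g):  # shut clip, 2D polyline distance; bowed jaws
    def seg(a,b):
        a=np.array(a);b=np.array(b);t=np.clip((Q-a)@(b-a)/((b-a)@(b-a)),0,1)
        return np.linalg.norm(Q-a-t[:,None]*(b-a),axis=1)
    L=[]
    for s in(1,-1):
        L+= [seg((-.045,s*.0255),(-.005,s*.006)),seg((0,s*.006),(.02,s*.0065)),seg((.02,s*.0065),(.047,s*.0025))]
    return np.maximum(np.min(L,0)-.0025,0)
def fit_clip(P,x0):
    def f(x):
        c,s=np.cos(x[2]),np.sin(x[2]); return clip_seg((P[:,:2]-x[:2])@np.array([[c,-s],[s,c]]),0)
    return least_squares(f,x0,loss='soft_l1',f_scale=.002)
E
python3 - <<'E'
from fit import *
print(np.array(calibration("wrist")["T_tool_cam"]).round(3).tolist())
A={n:np.load(n+".npz") for n in("top","side")}
for names in(("top",),("side",),("top","side")):
    P=np.concatenate([A[n]["P"].reshape(-1,3)[A[n]["d"].ravel()>0] for n in names])
    S=P[(np.hypot(P[:,0]-.56,P[:,1]-.18)<.105)&(P[:,2]>.008)&(P[:,2]<.27)&(P[:,0]-.56<.09)]
    best=min((fit_stand(S,[.55,.185,np.radians(y),th,0]) for y in(-35,-20) for th in(.6,.85)),key=lambda r:r.cost)
    print(names,len(S),best.x.round(4),np.degrees(best.x[2]),best.cost/len(S)*1e6)
    C=P[(np.hypot(P[:,0]-.59,P[:,1]+.145)<.075)&(P[:,2]>.02)&(P[:,2]<.05)]
    r=min((fit_clip(C,[.593,-.14,np.radians(y)]) for y in(-10,10,30)),key=lambda r:r.cost)
    print(len(C),r.x.round(4),np.degrees(r.x[2]),r.cost/len(C)*1e6,np.median(C[:,2]))
    B=P[(P[:,2]>.17)&(P[:,2]<.21)&(np.hypot(P[:,0]-.69,P[:,1]-.03)<.1)]
    print("bottle",B.mean(0).round(3))
E
```

```text
[[-0.001, 0.955, 0.297, 0.081], [1.0, 0.001, 0.001, 0.0], [0.001, 0.297, -0.955, -0.161], [0.0, 0.0, 0.0, 1.0]]
('top',) 1325 [ 0.5567  0.1896 -0.2748  0.9265  0.0021] -15.745137262067386 2.630911811943774
183 [ 0.5985 -0.1371  0.2999] 17.181397849714227 0.8314819511523319 0.03497050455021289
bottle [0.749 0.    0.197]
('side',) 1315 [ 0.5537  0.1884 -0.2636  0.9034  0.002 ] -15.102477049499209 1.5472266030225674
283 [ 0.5935 -0.1425  0.2915] 16.700696563859555 1.0546211924743307 0.03209442503011917
bottle [ 0.745 -0.009  0.191]
('top', 'side') 2640 [ 0.5552  0.1892 -0.2729  0.9192  0.002 ] -15.635382584687171 2.2256016840426436
466 [ 0.5947 -0.1406  0.3025] 17.33278402262746 1.4353116327094617 0.03366844772172772
bottle [ 0.747 -0.004  0.194]
```

{"method": "drive_tool", "body": {"moves": "-0.49 -0.28 -0.08 -83 -1;-0.49 -0.28 -0.08 -83 -1;-0.49 -0.28 -0.08 -83 -1;-0.49 -0.28 -0.08 -83 -1;-0.49 -0.28 -0.08 -83 -1;-0.49 -0.28 -0.08 -83 -1;-0.49 -0.28 -0.08 -83 -1;-0.49 -0.28 -0.08 -83 -1", "grip_force": 10}}

```text
time_s: 1.8
tool_pos: [0.4788, 0.3043, 0.2762]
tool_rot: [-180.0, 0.1, -137.3]
force: [0.1, -0.1, 0.2]
grip_width: 0.0309
```

```bash
cat >> h.py <<'E'
def rel(target,yaw):
    o=get_obs(); r=R.from_euler('xyz',o["tool_rot"],degrees=True)
    d=r.inv().apply(np.array(target)-o["tool_pos"]); t=-((yaw-o["tool_rot"][2]+180)%360-180)
    print("t",round(o["time_s"],2),"tcp",o["tool_pos"].round(4),"rot",o["tool_rot"].round(1),"F",o["force"].round(1),"w",round(o["grip_width"],4))
    print("shift",d.round(4),"turn",round(t,1)," (toolz turn = -world yaw)")
E
python3 -c "
from h import *
rel([.592,.153,.30],74.5)"
```

```text
t 1.8 tcp [0.4788 0.3043 0.2762] rot [-1.800e+02  1.000e-01 -1.373e+02] F [ 0.1 -0.1  0.2] w 0.0309
shift [ 0.0194 -0.188  -0.0238] turn 148.2  (toolz turn = -world yaw)
```

{"method": "drive_tool", "body": {"moves": "0.02 -0.19 -0.024 148 -1;0.02 -0.19 -0.024 148 -1;0.02 -0.19 -0.024 148 -1;0.02 -0.19 -0.024 148 -1;0.02 -0.19 -0.024 148 -1;0.02 -0.19 -0.024 148 -1;0.02 -0.19 -0.024 148 -1;0.02 -0.19 -0.024 148 -1"}}

```text
time_s: 2.6
tool_pos: [0.5912, 0.152, 0.2996]
tool_rot: [180.0, -0.0, 153.3]
force: [-0.6, 0.9, 0.4]
grip_width: 0.0001
```

```bash
python3 -c "
from h import *
rel([.592,.153,.30],74.5)"
```

```text
t 2.6 tcp [0.5912 0.152  0.2996] rot [180.   -0.  153.3] F [-0.6  0.9  0.4] w 0.0001
shift [-0.0003  0.0012 -0.0004] turn 78.8  (toolz turn = -world yaw)
```

{"method": "drive_tool", "body": {"moves": "0 0 0 8 -1;0 0 0 17 -1;0 0 0 25 -1;0 0 0 34 -1;0 0 0 42 -1;0 0 0 51 -1;0 0 0 59 -1;0 0 0 68 -1"}}

```text
time_s: 3.4
tool_pos: [0.5911, 0.1522, 0.2996]
tool_rot: [180.0, -0.0, 85.7]
force: [-0.4, 0.1, 0.2]
grip_width: 0.0009
```

{"method": "drive_tool", "body": {"moves": "0 0 0 8 -1;0 0 0 11 -1;0 0 0 11 -1;0 0 0 11 -1;0 0 0 11 -1;0 0 0 11 -1;0 0 0 11 -1;0 0 0 11 -1"}}

```text
time_s: 4.2
tool_pos: [0.5912, 0.1521, 0.2996]
tool_rot: [180.0, -0.0, 75.1]
force: [0.0, -0.6, 0.4]
grip_width: 0.0003
```

Run:
```python
from fit import *
p,d,K,T=rd("wrist"); P=cloud(d,K,T); save("w1",p)
P=P.reshape(-1,3)[d.ravel()>0]
A=[np.load(n+".npz") for n in("top","side")]
S0=np.concatenate([a["P"].reshape(-1,3)[a["d"].ravel()>0] for a in A])
def sel(P): return P[(np.hypot(P[:,0]-.56,P[:,1]-.18)<.115)&(P[:,2]>.008)&(P[:,2]<.27)&(P[:,0]-.56<.09)]
o=get_obs()
W=sel(P); W=W[np.hypot(W[:,0]-o["tool_pos"][0],W[:,1]-o["tool_pos"][1])<.2]
W=W[::max(1,len(W)//4000)]
for S in(W,np.r_[sel(S0),W[::2]]):
    b=fit_stand(S,[.555,.189,-.27,.915,0]); print(len(S),b.x.round(4),np.degrees(b.x[2]).round(2),b.cost/len(S)*1e6)
x,y,ya,th,z=b.x
def w(yy,zz,xx=.045): return np.r_[np.r_[x,y]+[xx*np.cos(ya)-yy*np.sin(ya),xx*np.sin(ya)+yy*np.cos(ya)],zz+z].round(4)
for t in np.linspace(th,0,6):
    print(round(t,2),"contact",w(.048-.118*np.cos(t)-.003,.127+.128*np.sin(t)+.003*np.cos(t)))
rel(w(.048-.118*np.cos(th)-.003,.127+.128*np.sin(th)+.015),np.degrees(ya)+90)
```

```text
4672 [ 5.570e-01  1.906e-01 -2.849e-01  9.033e-01 -6.000e-04] -16.32 1.3110412335356147
4980 [ 5.561e-01  1.897e-01 -2.795e-01  9.076e-01  4.000e-04] -16.01 2.1159773453366224
0.91 contact [0.5917 0.1507 0.2301]
0.73 contact [0.5874 0.1357 0.2146]
0.54 contact [0.5839 0.1235 0.1962]
0.36 contact [0.5813 0.1145 0.1756]
0.18 contact [0.5798 0.109  0.1534]
0.0 contact [0.5792 0.1071 0.1304]
t 4.25 tcp [0.5912 0.1521 0.2996] rot [180.   -0.   75.1] F [ 0.2  0.2 -0.2] w 0.0007
shift [-0.0012  0.0009  0.0564] turn 1.1  (toolz turn = -world yaw)
```

View pics/w1.png

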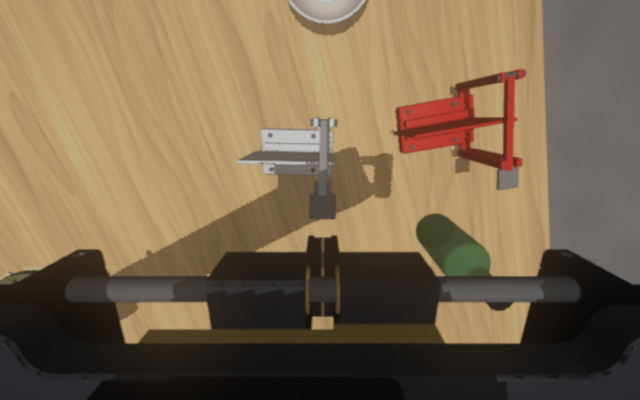

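{"method": "drive_tool", "body": {"moves": "-0.001 0.001 0.04 1 -1;-0.001 0.001 0.065 1 -1;-0.006 0.001 0.078 1 -1;-0.016 0.001 0.087 1 -1;-0.023 0.001 0.097 1 -1;-0.03 0.001 0.106 1 -1;-0.035 0.001 0.116 1 -1;-0.039 0.001 0.126 1 -1"}}

```text
time_s: 5.05
tool_pos: [0.5821, 0.1138, 0.173]
tool_rot: [180.0, -0.0, 74.1]
force: [0.6, -0.8, 0.2]
grip_width: 0.0005
```

{"method": "drive_tool", "body": {"moves": "-0.004 0 0.01 0 -1;-0.006 0 0.021 0 -1;-0.007 0 0.03 0 -1;-0.008 0 0.037 0 -1;-0.008 0 0.042 0 -1;-0.008 0 0.044 0 -1;-0.008 0 0.046 0 -1;-0.008 0 0.046 0 -1"}}

```text
time_s: 5.85
tool_pos: [0.5799, 0.1066, 0.13]
tool_rot: [-180.0, -0.1, 74.1]
force: [-6.2, -1.7, 12.8]
grip_width: 0.0008
```

```bash
cat > chk.py <<'E'
from fit import *
p,d,K,T=rd("side"); P=cloud(d,K,T); save("s1",cv2.resize(p[120:240,230:390],(640,480),interpolation=2))
p2,d2,K2,T2=rd("wrist"); P2=cloud(d2,K2,T2);save("w2",p2)
ya=-.2795;r=R.from_euler('z',ya).as_matrix()
for n,(p,d,P) in dict(side=(p,d,P),wrist=(p2,d2,P2)).items():
    Q=(P-[.5561,.1897,0])@r; m=(d>0)&(abs(Q[...,0]-.045)<.006)&(Q[...,1]<.045)&(Q[...,1]>-.045)&(Q[...,2]>.121)&(Q[...,2]<.25)
    q=Q[m]; 
    if len(q)>10: print(n,len(q),"slope z vs y",np.polyfit(q[:,1],q[:,2],1).round(3),np.median(q[:,2]).round(4))
rel([.5792,.1071,.1304],74)
E
python3 chk.py
```

```text
wrist 3831 slope z vs y [-0.996  0.149] 0.1306
t 5.95 tcp [0.5799 0.1066 0.13  ] rot [-1.80e+02 -1.00e-01  7.41e+01] F [-5.6 -0.9 12.6] w 0.0005
shift [ 0.0003 -0.0008 -0.0004] turn 0.1  (toolz turn = -world yaw)
```

{"method": "drive_tool", "body": {"moves": "0 0 0.001 0 -1;0 0 0.002 0 -1;0 0 0.003 0 -1;0 0 0.003 0 -1;0 0 0.003 0 -1;0 0 0.003 0 -1;0 0 0.003 0 -1;0 0 0.003 0 -1"}}

```text
time_s: 6.75
tool_pos: [0.58, 0.1065, 0.1295]
tool_rot: [-180.0, -0.1, 74.1]
force: [-11.0, -2.6, 25.1]
grip_width: 0.0001
```

```bash
python3 chk.py
```

```text
wrist 3848 slope z vs y [-0.979  0.149] 0.1305
t 6.85 tcp [0.5801 0.1065 0.1295] rot [-1.80e+02 -1.00e-01  7.41e+01] F [-11.2  -2.1  25.2] w 0.0006
shift [ 0.0003 -0.001  -0.0009] turn 0.1  (toolz turn = -world yaw)
```

View pics/s1.png

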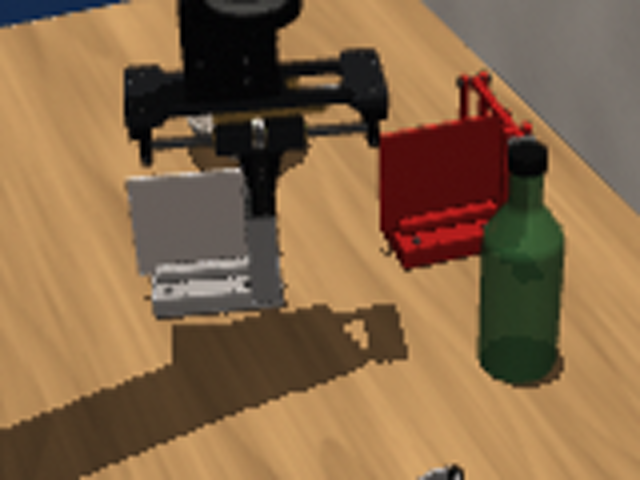

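Fingers press the tab against a hard stop (12 N more force moved it only 0.5 mm). I'll lift off and check the bar's angle.

{"method": "drive_tool", "body": {"moves": "0 0 -0.01 0 -1;0 0 -0.04 0 -1;0 0 -0.09 0 -1;0 0 -0.14 0 -1;0 0 -0.17 0 -1;0 0 -0.17 0 -1;0 0 -0.17 0 -1;0 0 -0.17 0 -1"}}

```text
time_s: 7.65
tool_pos: [0.5792, 0.1066, 0.293]
tool_rot: [-179.9, 0.1, 74.1]
force: [-1.0, -1.3, -0.6]
grip_width: 0.0004
```

Run:
```python
from fit import *
p,d,K,T=rd("wrist"); P=cloud(d,K,T).reshape(-1,3)[d.ravel()>0]; save("w3",p)
def sel(P): return P[(np.hypot(P[:,0]-.56,P[:,1]-.18)<.115)&(P[:,2]>.008)&(P[:,2]<.2)&(P[:,0]-.56<.09)]
b=fit_stand(sel(P),[.556,.19,-.28,.0,0]); print(b.x.round(4),b.cost/len(sel(P))*1e6)
p2,d2,K2,T2=rd("top"); P2=cloud(d2,K2,T2)
p3,d3,K3,T3=rd("side"); P3=cloud(d3,K3,T3)
r=R.from_euler('z',b.x[2]).as_matrix()
for n,Q in(("wrist",P),("top",P2.reshape(-1,3)),("side",P3.reshape(-1,3))):
    Q=(Q-[b.x[0],b.x[1],b.x[4]])@r
    for lo,hi in((-.08,-.054),(-.035,-.005),(.005,.03)):
        q=Q[(abs(Q[:,0]-.045)<.004)&(Q[:,1]>lo)&(Q[:,1]<hi)&(Q[:,2]>.12)&(Q[:,2]<.16)]
        print(n,lo,len(q),np.median(q[:,2]).round(4) if len(q) else '')
save("w3c",np.hstack([cv2.resize(p[60:260,200:420],(440,400)),cv2.resize(p3[110:210,230:330],(360,400))]))
c=np.r_[.5947,-.1406]; 
u=np.r_[np.cos(.3),np.sin(.3)]
rel([*(c-.038*u),.20],197.2)
```

```text
[ 0.5575  0.1902 -0.2859 -0.002  -0.0006] 2.395721183541207
wrist -0.08 141 0.1298
wrist -0.035 161 0.1307
wrist 0.005 150 0.1307
top -0.08 2 0.1305
top -0.035 0 
top 0.005 0 
side -0.08 10 0.1315
side -0.035 5 0.1304
side 0.005 5 0.1318
t 7.8 tcp [0.5792 0.1065 0.293 ] rot [-1.799e+02  1.000e-01  7.410e+01] F [0.1 0.4 1.3] w 0.0002
shift [-0.254   0.0511  0.0932] turn -123.1  (toolz turn = -world yaw)
```

View pics/w3c.png

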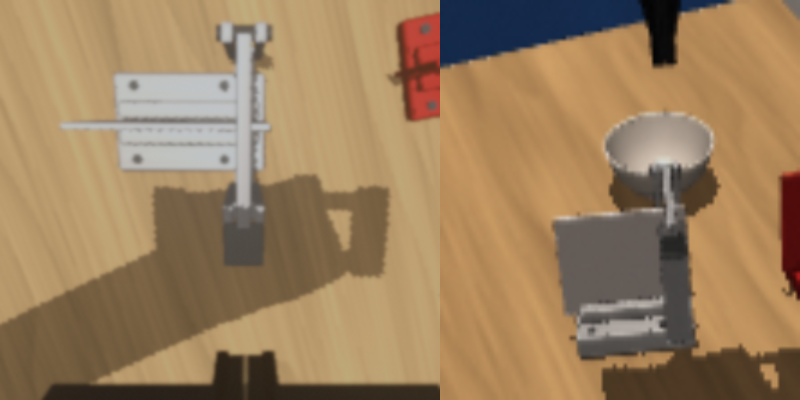

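The bar is level (fit −0.002 rad). Next, the clip.

{"method": "drive_tool", "body": {"moves": "-0.254 0.051 0.04 -123 1;-0.254 0.051 0.04 -123 1;-0.254 0.051 0.04 -123 1;-0.254 0.051 0.04 -123 1;-0.254 0.051 0.04 -123 1;-0.254 0.051 0.04 -123 1;-0.254 0.051 0.04 -123 1;-0.254 0.051 0.04 -123 1"}}

```text
time_s: 8.6
tool_pos: [0.5582, -0.1534, 0.2534]
tool_rot: [-179.9, -0.1, 139.9]
force: [-0.6, 0.1, -0.4]
grip_width: 0.0569
```

{"method": "drive_tool", "body": {"moves": "0 0 0.04 -8 1;0 0 0.04 -16 1;0 0 0.04 -25 1;0 0 0.04 -33 1;0 0 0.04 -41 1;0 0 0.04 -50 1;0 0 0.04 -56 1;0 0 0.04 -56 1"}}

```text
time_s: 9.4
tool_pos: [0.5587, -0.1517, 0.2137]
tool_rot: [180.0, -0.1, -164.3]
force: [0.4, 0.8, 0.3]
grip_width: 0.0874
```

```bash
cat > cl.py <<'E'
from fit import *
p,d,K,T=rd("wrist"); P=cloud(d,K,T)
C=P[(d>0)&(np.hypot(P[...,0]-.595,P[...,1]+.14)<.075)&(P[...,2]>.024)&(P[...,2]<.045)]
b=fit_clip(C,[.5947,-.1406,.3]);x=b.x
print(len(C),x.round(4),np.degrees(x[2]),b.cost/len(C)*1e6,np.median(C[:,2]))
c,s=np.cos(x[2]),np.sin(x[2]);Q=(C[:,:2]-x[:2])@np.array([[c,-s],[s,c]])
print("extent",np.percentile(Q,[.5,99.5],axis=0).round(4).tolist())
for lo in(-.045,-.035,-.02,-.005,.01,.025,.04):
    q=Q[abs(Q[:,0]-lo)<.003]; print(lo,len(q),np.percentile(q[:,1],[2,50,98]).round(4) if len(q) else '')
for n in("clip_grip","clip_pivot","tip_left"):
    for r in pinpoint("wrist",n)[:2]:
        u,v=r["uv"]; k=np.linalg.inv(K)@[u,v,1]; a=T[:3,:3]@[k[0],-k[1],-1]; h=.018
        X=T[:3,3]+a*(h-T[2,3])/a[2]; print(n,round(r["conf"],2),r["uv"],X.round(4))
save("w4",p)
g=x[:2]-.038*np.r_[c,s]
print("grip pt",g.round(4)); rel([*g,.12],np.degrees(x[2])+180)
E
python3 cl.py
```

```text
737 [ 0.5955 -0.1413  0.2958] 16.94572191387441 0.8026011262067699 0.03480659728636759
extent [[-0.0495, -0.0266], [0.0415, 0.0262]]
-0.045 53 [-0.0267 -0.0207  0.0272]
-0.035 50 [-0.0235  0.0001  0.0236]
-0.02 40 [-0.019   0.0135  0.0188]
-0.005 79 [-0.0133 -0.0006  0.0133]
0.01 27 [-0.0113  0.008   0.0106]
0.025 33 [-0.0117  0.0078  0.0117]
0.04 33 [-0.0055 -0.0003  0.0049]
clip_grip 0.84 [322.2, 178.1] [ 0.5541 -0.1534  0.018 ]
clip_pivot 0.76 [322.9, 207.0] [ 0.5915 -0.142   0.018 ]
tip_left 0.86 [323.5, 239.5] [ 0.6364 -0.1285  0.018 ]
grip pt [ 0.5592 -0.1524]
t 9.6 tcp [ 0.559  -0.1517  0.2142] rot [ 180.    -0.  -164.4] F [-0.2  0.6  0.4] w 0.087
shift [-0.0001 -0.0007  0.0942] turn -1.3  (toolz turn = -world yaw)
```

View pics/w4.png

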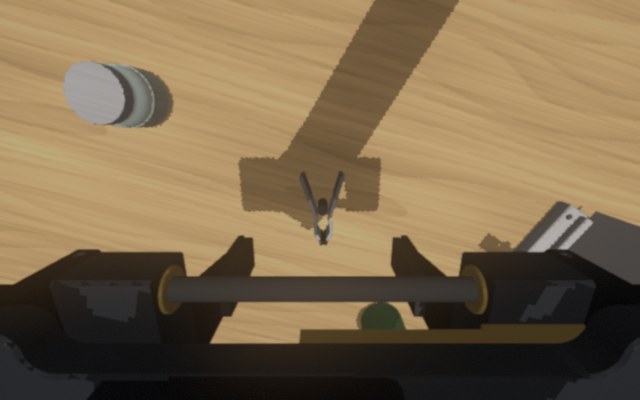

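{"method": "drive_tool", "body": {"moves": "0.0045 -0.001 0.05 -1.3 1;0.0045 -0.001 0.09 -1.3 1;0.0045 -0.001 0.12 -1.3 1;0.0045 -0.001 0.15 -1.3 1;0.0045 -0.001 0.15 -1.3 1;0.0045 -0.001 0.15 -1.3 1;0.0045 -0.001 0.15 -1.3 1;0.0045 -0.001 0.15 -1.3 1"}}

```text
time_s: 10.4
tool_pos: [0.5566, -0.1542, 0.0666]
tool_rot: [-179.9, 0.2, -163.0]
force: [-0.1, -0.4, -0.7]
grip_width: 0.0872
```

```bash
sed -i 's/w4/w5/; s/-.038\*np/-.0425*np/; s/,.12\],/,.004],/' cl.py; python3 cl.py
```

```text
1774 [ 0.5949 -0.1414  0.2966] 16.995528494978576 0.6887045266011529 0.03455821655069391
extent [[-0.0488, -0.0267], [0.0426, 0.0265]]
-0.045 168 [-0.0273 -0.0001  0.0268]
-0.035 150 [-0.0238 -0.0179  0.0235]
-0.02 120 [-0.0191  0.0139  0.0192]
-0.005 200 [-0.014   0.0003  0.0138]
0.01 0 
0.025 94 [-0.0121  0.0069  0.012 ]
0.04 97 [-0.0058 -0.0001  0.0048]
clip_pivot 0.86 [326.4, 260.1] [ 0.5874 -0.1417  0.018 ]
tip_left 0.92 [319.7, 309.2] [ 0.6353 -0.1331  0.018 ]
grip pt [ 0.5543 -0.1538]
t 10.6 tcp [ 0.5556 -0.154   0.0654] rot [-1.80e+02  1.00e-01 -1.63e+02] F [ 0.7 -0.4  0.5] w 0.0867
shift [0.0014 0.0005 0.0614] turn 0.0  (toolz turn = -world yaw)
```

{"method": "drive_tool", "body": {"moves": "0.001 0 0.025 0 1;0.001 0 0.045 0 1;0.001 0 0.055 0 0.8;0.001 0 0.06 0 0.6;0.001 0 0.061 0 0.5;0.001 0 0.061 0 0.4;0.001 0 0.061 0 0.3;0.001 0 0.061 0 0.25", "grip_force": 20}}

```text
time_s: 11.4
tool_pos: [0.5547, -0.1543, 0.0043]
tool_rot: [-180.0, 0.1, -163.0]
force: [-0.5, 2.0, 1.0]
grip_width: 0.0568
```

{"method": "drive_tool", "body": {"moves": "0 0 0 0 0.15;0 0 0 0 0.05;0 0 0 0 -0.05;0 0 0 0 -0.15;0 0 0 0 -0.25;0 0 0 0 -0.35;0 0 0 0 -0.45;0 0 0 0 -0.5"}}

```text
time_s: 12.2
tool_pos: [0.5547, -0.1543, 0.0043]
tool_rot: [-180.0, 0.1, -163.0]
force: [-2.1, 0.3, 5.7]
grip_width: 0.0276
```

Run:
```python
from h import *
p,d,K,T=rd("wrist");save("w6",p); rel([.5549,-.1538,.004],-163)
```

```text
t 12.25 tcp [ 0.5546 -0.1543  0.0042] rot [-1.80e+02  1.00e-01 -1.63e+02] F [-1.4  0.7  6. ] w 0.0277
shift [-0.0004  0.0004  0.0002] turn 0.0  (toolz turn = -world yaw)
```

View pics/w6.png

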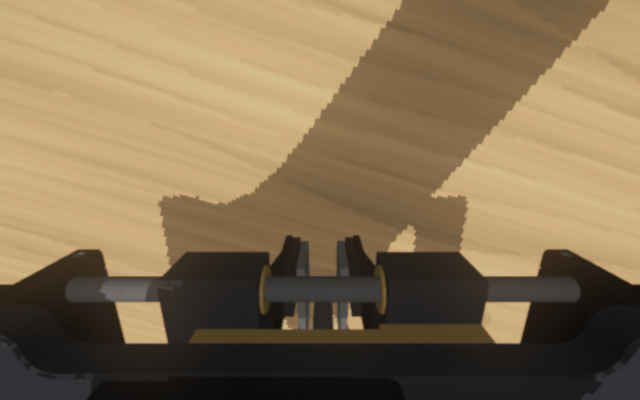

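Grips fully squeezed (27.7 mm). I'll lift and inspect the clip from the side.

{"method": "drive_tool", "body": {"moves": "0 0 -0.01 0 -0.6;0 0 -0.03 0 -0.6;0 0 -0.06 0 -0.6;0 0 -0.1 0 -0.6;0 0 -0.14 0 -0.6;0 0 -0.18 0 -0.6;0 0 -0.2 0 -0.6;0 0 -0.2 0 -0.6"}}

```text
time_s: 13.05
tool_pos: [0.5561, -0.1548, 0.2074]
tool_rot: [-179.8, 0.4, -163.0]
force: [-0.7, 0.2, -0.3]
grip_width: 0.0272
```

```bash
cat > inh.py <<'E'
from h import *
import sys
o=get_obs(); r=R.from_euler('xyz',o["tool_rot"],degrees=True)
out=[]
for n in("side","top"):
    p,d,K,T=rd(n);P=cloud(d,K,T)
    Q=r.inv().apply((P.reshape(-1,3)-o["tool_pos"])).reshape(P.shape)
    m=(d>0)&(Q[...,2]>-.032)&(Q[...,2]<.012)&(abs(Q[...,1])<.04)&(Q[...,0]<-.011)&(Q[...,0]>-.12)
    q=Q[m]; print(n,len(q))
    for lo in np.arange(-.1,-.01,.008):
        s=q[abs(q[:,0]-lo)<.004]
        if len(s): print(round(lo,3),len(s),"y",np.percentile(s[:,1],[0,25,50,75,100]).round(4),"z",np.percentile(s[:,2],[2,98]).round(4))
    x=T.copy(); c=np.linalg.inv(T)@np.r_[o["tool_pos"]-r.apply([.04,0,.01]),1]
    u=K[0,0]*c[0]/-c[2]+K[0,2]; v=K[1,1]*-c[1]/-c[2]+K[1,2]; u,v=int(u),int(v)
    out.append(cv2.resize(p[max(v-40,0):v+40,max(u-40,0):u+40],(400,400),interpolation=2))
    for t in("tip_left","tip_right","clip_pivot"):
        for e in pinpoint(n,t)[:2]:
            uu,vv=e["uv"]; k=np.linalg.inv(K)@[uu,vv,1]; a=T[:3,:3]@[k[0],-k[1],-1]; h=o["tool_pos"][2]+.014
            X=T[:3,3]+a*(h-T[2,3])/a[2]; print(t,round(e["conf"],2),"tool",r.inv().apply(X-o["tool_pos"]).round(4))
save(sys.argv[1],np.hstack(out))
rel([.3717,.2439,.205],163.8)
E
python3 inh.py h1
```

```text
side 9
-0.068 1 y [-0.0197 -0.0197 -0.0197 -0.0197 -0.0197] z [0.0029 0.0029]
-0.02 7 y [-0.013  -0.0127 -0.0118 -0.0114 -0.011 ] z [-0.0162  0.0045]
-0.012 1 y [-0.0158 -0.0158 -0.0158 -0.0158 -0.0158] z [-0.0015 -0.0015]
clip_pivot 0.46 tool [-0.0367  0.0047 -0.0138]
top 85
-0.092 3 y [-0.0121 -0.0105 -0.009  -0.0088 -0.0086] z [-0.0295  0.004 ]
-0.084 28 y [-0.0119 -0.009   0.0189  0.0229  0.0236] z [-0.0271  0.0091]
-0.076 12 y [0.0204 0.0228 0.0242 0.0248 0.0252] z [-0.0287  0.0094]
-0.068 14 y [0.0197 0.0227 0.024  0.0247 0.0255] z [-0.029   0.0003]
-0.06 16 y [0.0176 0.0199 0.0209 0.0221 0.0231] z [-0.0283  0.0054]
-0.052 12 y [0.0144 0.0169 0.0182 0.0194 0.0201] z [-0.0282  0.0034]
clip_pivot 0.45 tool [-0.0477  0.008  -0.0137]
t 13.45 tcp [ 0.5535 -0.1541  0.2023] rot [ 1.80e+02 -1.00e-01 -1.63e+02] F [ 0.6  0.8 -1.7] w 0.0276
shift [ 0.0573  0.4338 -0.0023] turn 33.2  (toolz turn = -world yaw)
```

View pics/h1.png

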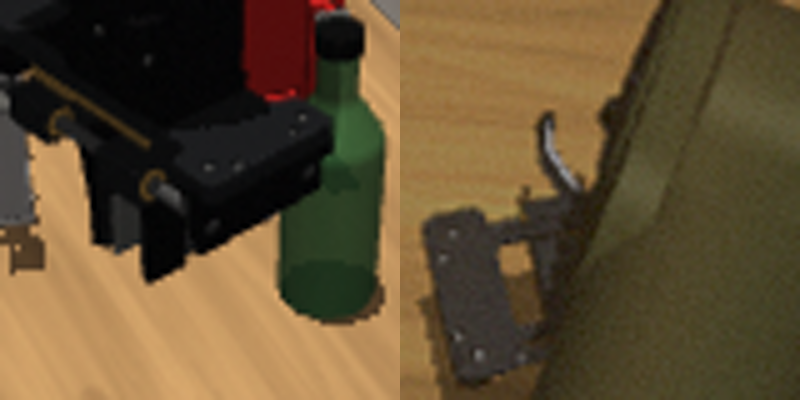

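{"method": "drive_tool", "body": {"moves": "0.057 0.434 0 33 -0.6;0.057 0.434 0 33 -0.6;0.057 0.434 0 33 -0.6;0.057 0.434 0 33 -0.6;0.057 0.434 0 33 -0.6;0.057 0.434 0 33 -0.6;0.057 0.434 0 33 -0.6;0.057 0.434 0 33 -0.6"}}

```text
time_s: 14.25
tool_pos: [0.3986, 0.1861, 0.2034]
tool_rot: [180.0, 0.0, 164.0]
force: [1.2, -0.0, -0.9]
grip_width: 0.0275
```

```bash
python3 inh.py h2
```

```text
side 368
-0.084 42 y [-0.0221 -0.0183 -0.0156  0.0124  0.0178] z [-0.0314  0.0019]
-0.076 43 y [-0.0228 -0.0193 -0.0182  0.0135  0.0187] z [-0.0303  0.003 ]
-0.068 42 y [-0.0227 -0.0198 -0.0187  0.0139  0.019 ] z [-0.0316  0.0007]
-0.06 43 y [-0.0225 -0.0192 -0.017   0.0134  0.0189] z [-0.0315  0.0013]
-0.052 41 y [-0.0211 -0.0161 -0.0142  0.0091  0.0161] z [-0.0312  0.0027]
-0.044 43 y [-0.0169 -0.0141 -0.0125 -0.0085  0.0102] z [-0.0318  0.0019]
-0.036 36 y [-0.0172 -0.015  -0.0128 -0.0109  0.0115] z [-0.0317  0.0015]
-0.028 34 y [-0.0174 -0.0139 -0.0125 -0.0109  0.0131] z [-0.0292  0.0018]
-0.02 27 y [-0.0184 -0.0143 -0.0129 -0.0115  0.0127] z [-0.0282  0.0013]
-0.012 17 y [-0.0164 -0.0153 -0.0141 -0.0124 -0.01  ] z [-0.027   0.0027]
tip_left 0.85 tool [-0.0838 -0.0033 -0.014 ]
tip_right 0.82 tool [-0.0862  0.001  -0.014 ]
clip_pivot 0.75 tool [-0.0313  0.0057 -0.014 ]
clip_pivot 0.58 tool [-0.1803 -0.0871 -0.014 ]
top 155
-0.092 6 y [-0.0156 -0.0071  0.0164  0.0167  0.0202] z [-0.0319 -0.0071]
-0.084 23 y [-0.0163 -0.0155 -0.0115  0.0171  0.022 ] z [-0.0313  0.0032]
-0.076 16 y [-0.0184 -0.0171  0.0192  0.0196  0.0206] z [-0.0303  0.0031]
-0.068 23 y [-0.0176 -0.0162  0.0173  0.0196  0.0227] z [-0.0315  0.0009]
-0.06 19 y [-0.0146 -0.0136 -0.0115  0.0153  0.0191] z [-0.0313 -0.0006]
-0.052 27 y [-0.0125 -0.0107  0.0018  0.0124  0.0169] z [-0.0314 -0.0017]
-0.044 34 y [-0.0113 -0.0095 -0.0015  0.0085  0.0163] z [-0.0318 -0.0037]
-0.036 7 y [-0.0007  0.0123  0.0123  0.0125  0.0131] z [-0.0307  0.0022]
tip_left 0.65 tool [-0.09    0.0124 -0.014 ]
tip_right 0.45 tool [-0.0915 -0.0173 -0.014 ]
clip_pivot 0.74 tool [-0.0473  0.0043 -0.014 ]
t 14.65 tcp [0.4006 0.1832 0.2034] rot [-180.    -0.   163.9] F [-0.8  0.5 -1.2] w 0.0274
shift [ 0.0446  0.0503 -0.0016] turn 0.1  (toolz turn = -world yaw)
```

{"method": "drive_tool", "body": {"moves": "0.024 0.025 0 0 -0.6;0.048 0.05 0 0 -0.6;0.048 0.05 0.03 0 -0.6;0.048 0.05 0.06 0 -0.6;0.048 0.05 0.09 0 -0.6;0.048 0.05 0.12 0 -0.6;0.048 0.05 0.143 0 -0.6;0.048 0.05 0.143 0 -0.6"}}

```text
time_s: 15.45
tool_pos: [0.3658, 0.2431, 0.0576]
tool_rot: [-179.7, -0.2, 163.9]
force: [-0.7, -0.1, -0.6]
grip_width: 0.0274
```

```bash
sed -i 's/^rel.*/rel([.4356,.2251,.0605],163.8)/' inh.py
cat > card.py <<'E'
from h import *
# card edge & jaws in tool frame, from side and top
o=get_obs(); r=R.from_euler('xyz',o["tool_rot"],degrees=True)
for n in("side","top"):
    p,d,K,T=rd(n);P=cloud(d,K,T); W=P[d>0]; Q=r.inv().apply(W-o["tool_pos"])
    m=(W[:,2]>.045)&(W[:,2]<.125)&(abs(Q[:,1])<.012)&(Q[:,0]<-.06)&(Q[:,0]>-.24)
    q=Q[m]; c=q[(q[:,0]<np.percentile(q[:,0],60))] if len(q) else q
    if len(q)>5: print(n,len(q),"edge x",np.percentile(q[:,0],[95,98,100]).round(4),"line y=a x+b",np.polyfit(q[:,0],q[:,1],1).round(4),"y@edge",np.polyval(np.polyfit(q[:,0],q[:,1],1),q[:,0].max()).round(4))
E
python3 inh.py h3; python3 card.py
```

```text
side 290
-0.084 32 y [-0.0243 -0.0185 -0.016   0.013   0.0174] z [-0.0314  0.0009]
-0.076 35 y [-0.023  -0.021  -0.0193  0.0141  0.018 ] z [-0.0315  0.0001]
-0.068 37 y [-0.0232 -0.0206 -0.0183  0.0143  0.0201] z [-0.0311  0.0017]
-0.06 35 y [-0.0222 -0.0192 -0.0161  0.0124  0.0198] z [-0.0314  0.0014]
-0.052 32 y [-0.0177 -0.0158 -0.0137  0.0094  0.0164] z [-0.031   0.0018]
-0.044 30 y [-0.0187 -0.0137 -0.0122 -0.0068  0.0156] z [-0.0315  0.0008]
-0.036 29 y [-0.0189 -0.0149 -0.0135 -0.0021  0.0141] z [-0.0315  0.0028]
-0.028 31 y [-0.0184 -0.0137 -0.0126  0.0054  0.0137] z [-0.0318  0.0028]
-0.02 20 y [-0.0173 -0.0157 -0.0145 -0.0126  0.0114] z [-0.029   0.0028]
-0.012 9 y [-0.0161 -0.0149 -0.0145 -0.0143 -0.0116] z [-0.0204  0.002 ]
tip_left 0.69 tool [-0.0941 -0.0024 -0.0144]
tip_left 0.62 tool [-0.2396  0.0134 -0.015 ]
tip_right 0.48 tool [-0.0859 -0.0034 -0.0143]
clip_pivot 0.58 tool [-0.0117 -0.0247 -0.0139]
clip_pivot 0.56 tool [-0.0299 -0.0028 -0.0141]
top 92
-0.092 7 y [-0.0106 -0.0102 -0.0098  0.021   0.0212] z [-0.0309 -0.0071]
-0.084 14 y [-0.0127 -0.0115  0.005   0.022 
[... 342 characters left out ...]
069 -0.0058 -0.0052  0.0052  0.0176] z [-0.0315 -0.0007]
-0.036 5 y [-0.0053  0.0165  0.017   0.0176  0.0179] z [-0.0252 -0.0066]
tip_left 0.63 tool [-0.0914  0.0248 -0.0145]
tip_right 0.53 tool [-0.3112 -0.5566 -0.0121]
tip_right 0.46 tool [-0.0963 -0.001  -0.0144]
clip_pivot 0.64 tool [-0.0489  0.0182 -0.0143]
clip_pivot 0.44 tool [-0.0073 -0.0004 -0.014 ]
t 15.85 tcp [0.3682 0.2464 0.0617] rot [1.799e+02 1.000e-01 1.640e+02] F [-0.1 -0.6  0.2] w 0.0278
shift [-0.0706 -0.0019  0.0013] turn 0.2  (toolz turn = -world yaw)
side 560 edge x [-0.1376 -0.1349 -0.0823] line y=a x+b [ 0.0115 -0.0028] y@edge -0.0038
top 269 edge x [-0.1403 -0.1371 -0.084 ] line y=a x+b [-0.007 -0.002] y@edge -0.0014
```

View pics/h3.png

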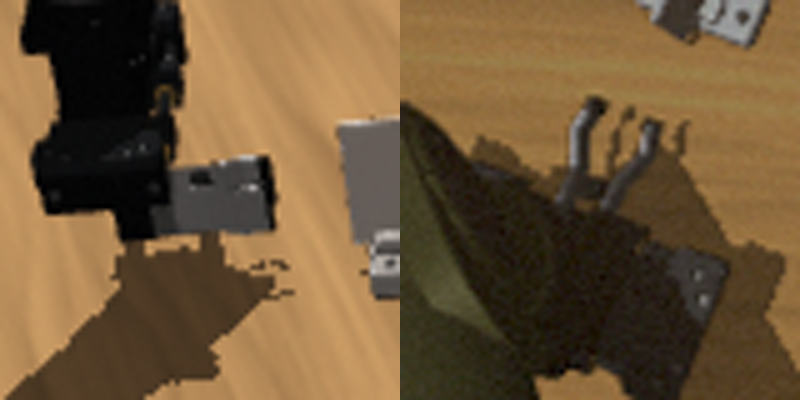

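```bash
python3 inh.py h4 | grep -v clip_pivot
python3 - <<'E'
from h import *
o=get_obs(); r=R.from_euler('xyz',o["tool_rot"],degrees=True)
for n in("side","top"):
    p,d,K,T=rd(n);P=cloud(d,K,T); W=P[d>0]; Q=r.inv().apply(W-o["tool_pos"])
    m=(W[:,2]>.045)&(W[:,2]<.125)&(abs(Q[:,1])<.015)&(Q[:,0]<-.115)&(Q[:,0]>-.22); q=Q[m]
    f=np.polyfit(q[:,0],q[:,1],1); print(n,len(q),q[:,0].max().round(4),np.percentile(q[:,0],98).round(4),f.round(4),np.polyval(f,-.137).round(4), "zmax",W[m][:,2].max().round(4))
E
```

```text
side 292
-0.084 36 y [-0.0234 -0.019  -0.0153  0.0135  0.0192] z [-0.0302  0.0032]
-0.076 32 y [-0.0232 -0.0205 -0.0183  0.0148  0.0195] z [-0.0303  0.0004]
-0.068 40 y [-0.0243 -0.0206 -0.018   0.0154  0.0203] z [-0.0306 -0.0002]
-0.06 31 y [-0.0215 -0.0178 -0.0163  0.0142  0.018 ] z [-0.029   0.0015]
-0.052 32 y [-0.0187 -0.0158 -0.0136  0.0108  0.0171] z [-0.0316  0.0018]
-0.044 31 y [-0.0189 -0.0144 -0.0127 -0.0056  0.0153] z [-0.0314  0.0034]
-0.036 27 y [-0.0168 -0.0148 -0.0127 -0.0111  0.0112] z [-0.0319  0.0025]
-0.028 33 y [-0.0178 -0.0147 -0.0126  0.008   0.0131] z [-0.0309  0.0008]
-0.02 21 y [-0.0178 -0.0152 -0.0145 -0.0117  0.0099] z [-0.0316  0.0011]
-0.012 9 y [-0.0192 -0.0161 -0.0152 -0.0127 -0.0111] z [-0.0195  0.0042]
tip_left 0.78 tool [-0.0859 -0.0009 -0.0139]
tip_right 0.62 tool [-0.0814  0.0086 -0.0139]
top 151
-0.092 5 y [-0.0148 -0.0148 -0.0142  0.0184  0.0199] z [-0.0313 -0.0009]
-0.084 20 y [-0.0163 -0.015   0.0165  0.0175  0.0218] z [-0.0309 -0.0022]
-0.076 22 y [-0.0178 -0.016   0.0028  0.0199  0.023 ] z [-0.0318  0.0031]
-0.068 17 y [-0.0174 -0.0164 -0.015   0.0193  0.0213] z [-0.0292  0.0009]
-0.06 21 y [-0.0147 -0.0131  0.0142  0.0162  0.0186] z [-0.0319 -0.0005]
-0.052 26 y [-0.0126 -0.0099  0.0046  0.0136  0.0167] z [-0.0316  0.0025]
-0.044 20 y [-0.0113 -0.0103 -0.0029  0.0121  0.0159] z [-0.0319 -0.0057]
-0.036 19 y [-0.0107 -0.0008  0.0129  0.0132  0.0163] z [-0.0318 -0.0004]
-0.028 1 y [0.0126 0.0126 0.0126 0.0126 0.0126] z [-0.016 -0.016]
tip_left 0.69 tool [-0.0871  0.0186 -0.0139]
tip_right 0.44 tool [-0.0957 -0.0133 -0.0139]
t 16.35 tcp [0.3675 0.2459 0.0606] rot [180.   0. 164.] F [-0.4  0.9 -0.8] w 0.0277
shift [-0.0712 -0.0013  0.0001] turn 0.2  (toolz turn = -world yaw)
side 507 -0.1336 -0.1357 [ 0.0036 -0.0036] -0.0041 zmax 0.1223
top 217 -0.1368 -0.1386 [-0.0003 -0.    ] 0.0 zmax 0.1245
```

{"method": "drive_tool", "body": {"moves": "-0.008 -0.002 0 0 -0.6;-0.018 -0.002 0 0 -0.6;-0.028 -0.002 0 0 -0.6;-0.038 -0.002 0 0 -0.6;-0.048 -0.002 0 0 -0.6;-0.058 -0.002 0 0 -0.6;-0.066 -0.002 0 0 -0.6;-0.07 -0.002 0 0 -0.6"}}

```text
time_s: 17.25
tool_pos: [0.4353, 0.2243, 0.0606]
tool_rot: [180.0, 0.0, 164.0]
force: [0.7, -0.4, -1.6]
grip_width: 0.0273
```

{"method": "drive_tool", "body": {"moves": "0 0 0 0 -0.6;0 0 0 0 -0.6;0 0 0 0 -0.6;0 0 0 0 -0.6;0 0 0 0 -0.6;0 0 0 0 -0.6;0 0 0 0 -0.6;0 0 0 0 -0.6"}}

```text
time_s: 18.05
tool_pos: [0.4343, 0.2247, 0.0606]
tool_rot: [180.0, 0.0, 164.0]
force: [1.0, -0.1, -1.9]
grip_width: 0.0276
```

```bash
python3 inh.py h5 |grep -v pivot
python3 - <<'E'
from h import *
from fit import stand_sdf,fit_stand
o=get_obs(); r=R.from_euler('xyz',o["tool_rot"],degrees=True)
for n in("side","top"):
    p,d,K,T=rd(n);P=cloud(d,K,T); W=P[d>0]; Q=r.inv().apply(W-o["tool_pos"])
    m=(W[:,2]>.1)&(W[:,2]<.125)&(abs(Q[:,1])<.01)&(Q[:,0]<-.05)&(Q[:,0]>-.16); q=Q[m]
    f=np.polyfit(q[:,0],q[:,1],1); print(n,len(q),q[:,0].max().round(4),np.percentile(q[:,0],97).round(4),"y",np.polyval(f,[-.07,-.09]).round(4))
rs=R.from_euler('z',-.285).as_matrix()
for n in("wrist","side"):
    p,d,K,T=rd(n);P=cloud(d,K,T); Q=(P[d>0]-[.557,.190,0])@rs
    for lo,hi in((-.08,-.054),(-.035,.03)):
        q=Q[(abs(Q[:,0]-.045)<.004)&(Q[:,1]>lo)&(Q[:,1]<hi)&(Q[:,2]>.12)&(Q[:,2]<.2)]
        print(n,lo,len(q),np.median(q[:,2]).round(4) if len(q) else '')
E
```

```text
side 352
-0.1 26 y [-0.0061 -0.0032 -0.0014 -0.0003  0.0026] z [-0.0292  0.0096]
-0.092 27 y [-0.0061 -0.0032 -0.0021 -0.0015  0.001 ] z [-0.0304  0.0098]
-0.084 27 y [-0.0237 -0.0196 -0.0182 -0.0045  0.0024] z [-0.0308  0.0025]
-0.076 30 y [-0.0247 -0.0208 -0.0187 -0.017  -0.0003] z [-0.0315  0.0021]
-0.068 26 y [-0.0247 -0.0221 -0.0196 -0.0165  0.0015] z [-0.0295 -0.0008]
-0.06 32 y [-0.0234 -0.0191 -0.0172  0.0131  0.017 ] z [-0.0308  0.0025]
-0.052 29 y [-0.0195 -0.015  -0.014   0.0099  0.0149] z [-0.0304  0.0026]
-0.044 26 y [-0.0166 -0.014  -0.0135 -0.0123  0.0106] z [-0.0318  0.0004]
-0.036 29 y [-0.0174 -0.0155 -0.0136 -0.0098  0.0154] z [-0.0314  0.0026]
-0.028 24 y [-0.0176 -0.0151 -0.0121 -0.005   0.0138] z [-0.0291  0.0013]
-0.02 16 y [-0.018  -0.016  -0.0146 -0.0134 -0.0113] z [-0.0206  0.001 ]
-0.012 8 y [-0.0167 -0.0153 -0.0149 -0.0142 -0.0118] z [-0.0192 -0.0009]
tip_left 0.72 tool [-0.0896 -0.0097 -0.014 ]
tip_left 0.49 tool [-0.0792 -0.0034 -0.014 ]
tip_right 0.62 tool [-0.0885 -0.0031 -0.014 ]
top 195
-0.1 9 y [0.0011 0.0016 0.0018 0.002  0.0026] z [-0.0302  0.0075
[... 289 characters left out ...]
 0.0059]
-0.06 25 y [-0.0141 -0.0126 -0.0087  0.0172  0.0208] z [-0.0317  0.0023]
-0.052 19 y [-0.0117 -0.0102  0.0127  0.0142  0.0179] z [-0.0314 -0.0015]
-0.044 20 y [-0.0102 -0.0083 -0.0003  0.0097  0.0152] z [-0.0318 -0.0033]
-0.036 6 y [0.0127 0.013  0.0132 0.0136 0.0149] z [-0.0272 -0.002 ]
tip_left 0.69 tool [-0.0941  0.0165 -0.014 ]
tip_right 0.41 tool [-0.0924 -0.01   -0.014 ]
t 18.45 tcp [0.4343 0.2247 0.0606] rot [180.   0. 164.] F [ 0.5 -0.3 -1.4] w 0.0274
shift [-0.0012  0.0007  0.0001] turn 0.2  (toolz turn = -world yaw)
side 171 -0.0647 -0.0667 y [-0.0021 -0.0022]
top 110 -0.0673 -0.0708 y [0.0026 0.0025]
wrist -0.08 0 
wrist -0.035 0 
side -0.08 11 0.131
side -0.035 13 0.1322
```

View pics/h5.png

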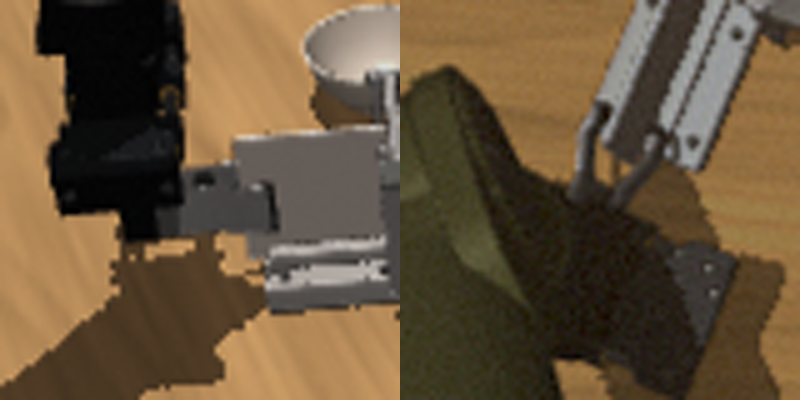

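```bash
python3 -c "
from cell import *
print(sign_off())"
```

```text
the job is handed in; nothing more can be done
None
```

The bar is down in its catch. The clip is held wide open in the air around the card's free edge, and the job is handed in at about 18.5 s of the 53 s allowed.

- **Bar:** I pressed the grey tab with closed fingers until it hit a hard stop at about 25 N. After lifting off, the wrist camera fit gave an angle of −0.002 rad. The side camera still put the bar's top at about 131–132 mm at the end, against 131 mm expected. In the last check the wrist camera could no longer see the bar.
- **Clip:** The grips are fully squeezed, with the fingers 27.5 mm apart, held at 20 N.
- **Fit around the card:** Both the side and top cameras show one jaw on each side of the card. The edge is about 20 mm inside the tips, with roughly 10 mm clear on each side and about 16 mm to the pivot barrel. The side and top cameras differ by 2–4 mm, which fits the calibration.
- **Contact:** At the last reading the wrist force was under 2 N, which is about the clip's own weight, so nothing is touching.
- **Bystanders:** The arm never went near the bottle, jar or bowl. I did not measure their final positions.
- **Slip along the way:** My first turn command had the wrong sign and sent the gripper the wrong way. I turned it back in free air at the cost of about 1.5 s.

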